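# Find the sound spring arm and give it the candle

### The job

Two of these three candle stands have tired spring arms. Working from left to right, lean on the red button of each arm with about 8 newtons for a second (never harder than 14) and see how far it gives; then set the white tea light upright in the brass cup of the stiffest arm, let it go, and leave everything else on the table as it is.

Things in the scene. Friction and masses are not known exactly. Their poses are not given: they have to be found in the camera images.
- stand_a: one of three candle stands that look alike, fixed; any may stand left, middle or right. Grey foot 150 x 70 x 10 mm, post, dark clamp block (top 110 mm). A flat level steel spring arm (18 x 3 mm, 100 mm up) leaves the clamp 12 mm from the origin along the stand's own -x, roughly to the robot, and ends in a brass cup 162 mm from the origin. Origin on the table under the post; foot reaches x -115 to +35 mm
- stand_b: second candle stand, in build and look just like stand_a (same sizes, same origin under the post, arm along its own -x). How springy an arm is cannot be seen; it has to be felt
- stand_c: third candle stand, in build and look just like stand_a (same sizes, same origin under the post, arm along its own -x). How springy an arm is cannot be seen; it has to be felt
- pad_a: red press button on the arm of stand_a, half way between clamp and cup, 87 mm from the stand's origin: disc 20 mm across, 6 mm tall, fast on the arm. Origin at its underside's centre (101.5 mm above the table at rest); its top is 6 mm higher. At 8 N it sinks about 2.3 mm on the sound arm (3.5 N per mm), 4 to 11 mm on a tired one, and springs back
- pad_b: red press button on the arm of stand_b, half way between clamp and cup, 87 mm from the stand's origin: disc 20 mm across, 6 mm tall, fast on the arm. Origin at its underside's centre (101.5 mm above the table at rest); its top is 6 mm higher. At 8 N it sinks about 2.3 mm on the sound arm (3.5 N per mm), 4 to 11 mm on a tired one, and springs back
- pad_c: red press button on the arm of stand_c, half way between clamp and cup, 87 mm from the stand's origin: disc 20 mm across, 6 mm tall, fast on the arm. Origin at its underside's centre (101.5 mm above the table at rest); its top is 6 mm higher. At 8 N it sinks about 2.3 mm on the sound arm (3.5 N per mm), 4 to 11 mm on a tired one, and springs back
- cup_a (a point): centre of the inner floor of the brass cup on the arm of stand_a (101.5 mm above the table at rest); the cup is 44 mm wide inside, 50 mm outside, and its wall stands 6 mm above this floor. Level at rest; the candle tips it about 0.003 rad on the sound arm, over 0.006 on a tired one
- cup_b (a point): centre of the inner floor of the brass cup on the arm of stand_b (101.5 mm above the table at rest); the cup is 44 mm wide inside, 50 mm outside, and its wall stands 6 mm above this floor. Level at rest; the candle tips it about 0.003 rad on the sound arm, over 0.006 on a tired one
- cup_c (a point): centre of the inner floor of the brass cup on the arm of stand_c (101.5 mm above the table at rest); the cup is 44 mm wide inside, 50 mm outside, and its wall stands 6 mm above this floor. Level at rest; the candle tips it about 0.003 rad on the sound arm, over 0.006 on a tired one
- candle: the white tea light (white wax in a metal case), round, 38 mm across, 15 mm tall at its case (wick to 17 mm), about 40 g, standing loose on the table at the robot's right. Origin at the centre of its underside, z up
- red_candle: the red tea light, 38 mm across, 16 mm tall: a bystander. Origin under its centre
- mug: purple mug, 95 mm tall, bystander at the back. Origin on its underside
- tumbler: clear glass tumbler, 77 mm across, 99 mm tall, bystander at the back. Origin under its centre
- matchbox: matchbox, 36 x 68 x 17 mm, bystander near the left edge. Origin under its centre
- spectacles: spectacles, 141 x 142 x 42 mm, bystander near the front edge. Origin under their centre
- plate: green side plate, 200 mm across, 19 mm tall, bystander at the front right. Origin under its centre
Mind the look-alikes: they are no part of the job. Several things look just like the candle: the one meant starts farthest to the robot's right.

How it is judged:
By the outcome, as a careful person would: the job done as asked, in the order asked, and still so for the second after the job is handed in, with the robot touching nothing.
It also fails if it takes over 72 s, if anything falls off the work surface, if the arm or the gripper's body presses on something with over 40 N, if the wrist force passes 120 N, or if a joint passes its speed limit or range.

### The arm

A 7-joint arm with a two-finger parallel gripper is mounted at the origin on a cart in front of the work surface, level with it; the furniture and walls round the work are solid. World frame = base frame: x ahead of the robot, y to its left, z up, the work surface at z = 0. Lengths are in m, angles in rad, forces in N, time in s.
With the tool pointing down it reaches from about 0.425 to 0.875 m from the base axis. Payload 4.7 kg.
Tool frame: the origin (TCP) lies midway between the tips of the shut fingers; the grasp point (between the pads) lies 19 mm behind it; z points along the fingers, y is the line along which they close (so a half turn about z gives the same grasp; the last joint's range is limited). The gripper opens to 85 mm and grips with 20 to 120 N. Pads are 22 mm wide; open, the fingers measure 114 mm over their backs; the gripper's body (76 mm by 85 mm) begins 54 mm behind the grasp point. The pads swing forward as they close: fully open they stand 13 mm farther back than shut.
Start: joints at [-1.238, 0.321, -0.07, 1.45, 0.023, 1.371, -0.057], TCP at [0.204, 0.617, 0.208] pointing down, gripper open.
Joint ranges: [-2.86, 2.86], [-0.3, 2.09], [-1.38, 1.24], [0.06, 2.45], [-1.56, 4.7], [0.09, 2.05], [-2.69, 2.69]. Speed limits (rad/s): [2.57, 2.57, 3.14, 3.14, 3.14, 3.14, 3.14].

### API

Orientations are given as a unit quaternion [x, y, z, w].
In Python, from bench import robot gives the robot as it stands.
- The arm moves only by the shell command python3 -m pendant 'ROWS' [OPENING] [FORCE]. ROWS is JSON, a list that holds one entry, the list of rows, each a list of 6 numbers: the shift along the tool's x, y, z in units of 50 mm (1.0 is 50 mm), then the turn, a rotation vector about the tool's x, y, z in units of 10 degrees (1.0 is 10 degrees). In form: [[[dx, dy, dz, ax, ay, az], ...]]. A call has 1 to 5 rows; each row shifts and turns the commanded pose from where the row before left it, along the tool's axes as they then stand; what a row does not reach is not made up. A row lasts 1/8 s, in which the tool goes at most 62.5 mm and 10.7 degrees, less where a joint would pass 70% of its speed; a pose out of reach is approached as far as the arm can. A call is refused whole if a number of a shift passes 1 or a number of a turn 1, either way. A call with a gripper value outside its range is refused whole. OPENING is the finger opening in mm, from 0 to 85.4, set as the call begins (- or left out, the last holds). The fingers move at their own pace and stop on an object; FORCE is the grip in N (left out, the last holds). Time passes only in rows, so rows that do not move let the fingers close. It gives the time, the measured TCP pose, the force, the opening and the grip force at its end, in the units of the state.
- robot.get_obs(): the state, without advancing time (a new reading comes with each control period).
- robot.read_camera(name): name is "side" or "top"; returns the picture (480x640x3 uint8, red, green, blue); there is no depth.
- robot.camera_model(name): a dict with "K" (3x3 intrinsics, pixels), "R" (3x3) and "t" (3): a world point X has camera coordinates R X + t. Camera axes: x right, y down, z forward; pixel columns grow to the right and rows downward; lengths in m; the calibration is good to about 2 mm. A picture is of the moment at which its call begins. camera_model takes no time and is no camera call.
- robot.job_done(): hands the job in; it is judged then, once.
The state is a dict: "time": time; "qpos": joint angles; "qd": joint speeds; "joint_efforts": joint torques, N m; "tool_pos": TCP position; "eef_rot": TCP orientation; "force": force on the tool from outside, world axes, zero at the start; "torque": the same for the moment, N m; "width": finger opening in m; "gripper_force": force on a finger pad.
Only numpy, scipy, OpenCV 4.12 (cv2) and the standard library are available. Lean on these libraries where they do the work, as an engineer would, in place of code of your own. Each camera call takes 0.05 s, during which the arm holds its last target. There are 200 camera calls.

## Working session

There is one attempt and no reset: what is moved stays moved. The work goes in short steps, Python scripts to look and compute and a shell command to move; the robot and the scene stay as the last step left them, time stands still between calls to the robot, and variables do not carry over. Pictures are saved under pics/ and viewed, at most 10 in all, crops included, and the job is handed in when it is done.

```bash
mkdir -p pics; python3 - <<'E'
from bench import robot
import cv2
for n in("top","side"):
    cv2.imwrite(f"pics/{n}0.png",robot.read_camera(n)[:,:,::-1])
    m=robot.camera_model(n);print(n,m)
o=robot.get_obs();print({k:o[k] for k in("time","tool_pos","eef_rot","force","width")})
E
```

```text
top {'K': array([[533.77451719,   0.        , 313.31740831],
       [  0.        , 533.77451719, 249.84592606],
       [  0.        ,   0.        ,   1.        ]]), 'R': array([[-0.02200097, -0.99968919,  0.01172531],
       [-0.99336413,  0.02053447, -0.11316381],
       [ 0.11288786, -0.01413722, -0.99350716]]), 't': array([0.00327105, 0.57435774, 1.23924475])}
side {'K': array([[520.41312171,   0.        , 328.1840304 ],
       [  0.        , 520.41312171, 242.43300105],
       [  0.        ,   0.        ,   1.        ]]), 'R': array([[ 0.96935449, -0.24558637, -0.00626203],
       [-0.17353931, -0.66649023, -0.7250344 ],
       [ 0.17388498,  0.70390206, -0.68868418]]), 't': array([-0.53372449,  0.14525927,  1.29060845])}
{'time': 0.1, 'tool_pos': array([0.2036089 , 0.61674989, 0.20674131]), 'eef_rot': array([ 1.58723250e-01,  9.87322746e-01, -8.45577975e-04, -1.00185221e-04]), 'force': array([ 0.69736408, -0.21377164,  0.97750574]), 'width': 0.0856106426667076}
```

View pics/top0.png

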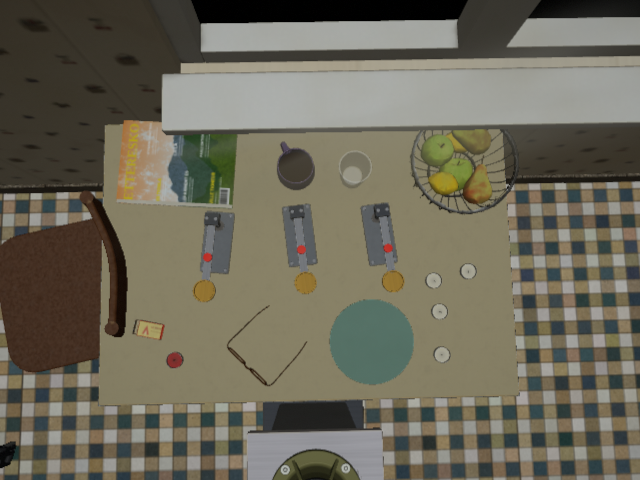

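View pics/side0.png

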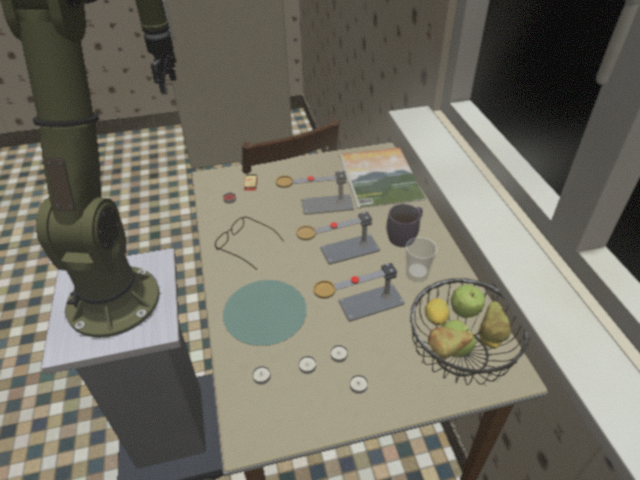

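The top view shows the buttons at about (208,257), (301,250) and (388,248), and the cups at (205,291), (305,283) and (393,281). Four white lights sit at the right, and the farthest right is at (468,271).

```bash
cat > h.py <<'E'
from bench import robot
import numpy as np, cv2
from scipy.spatial.transform import Rotation as Ro
def ray(n,uv,z):
    m=robot.camera_model(n);R,t=m["R"],m["t"];c=-R.T@t
    d=R.T@np.linalg.solve(m["K"],[*uv,1.]);return c+d*(z-c[2])/d[2]
def blobs(img,lo,hi,amin=15):
    hsv=cv2.cvtColor(img,cv2.COLOR_RGB2HSV)
    m=cv2.inRange(hsv,np.array(lo),np.array(hi))
    k,l,s,c=cv2.connectedComponentsWithStats(m)
    return [(c[i],s[i]) for i in range(1,k) if s[i][4]>=amin]
def go(x,y,z,yaw=None):
    """tool-frame delta in row units; yaw: wanted world angle of tool x axis (deg)"""
    o=robot.get_obs();R=Ro.from_quat(o["eef_rot"])
    d=R.inv().apply(np.array([x,y,z])-o["tool_pos"])/.05
    a=np.degrees(np.arctan2(*R.as_matrix()[1::-1,0]))
    print("t",round(o["time"],2),"pos",o["tool_pos"].round(4),"yaw",a.round(2),"tilt z",R.as_matrix()[:,2].round(4),"F",o["force"].round(2),"delta rows",d.round(3), "dyaw tool units" ,None if yaw is None else round(-(yaw-a)/10,2))
E
python3 - <<'E'
from h import *
for n in("top","side"):
    im=robot.read_camera(n)
    for nm,lo,hi,z in(("red",(0,170,120),(8,255,255),.1075),("red2",(172,170,120),(180,255,255),.1075),("brass",(12,150,90),(24,255,255),.1075),("white",(0,0,150),(180,60,255),.015)):
        for c,s in blobs(im,lo,hi):
            p=ray(n,c,z)
            if .2<p[0]<.9: print(n,nm,c.round(1),s[:5],p[:2].round(4))
go(.2,.6,.2)
E
```

```text
top red [387.6 247.7] [384 244   8   8  51] [ 0.5672 -0.1748]
top red [301.  249.2] [297 246   9   8  49] [0.5679 0.0197]
top red [207.2 256.9] [204 253   8   8  50] [0.5549 0.2294]
top red [161.6 331.2] [160 325   4  14  17] [0.3928 0.3292]
top brass [124.2 129.3] [122 120   8  22  66] [0.8527 0.4191]
top brass [133.2 126.3] [129 123  10   9  32] [0.8592 0.3987]
top brass [130.5 136.9] [129 134   5   6  17] [0.8344 0.4045]
top brass [134.1 140. ] [129 137   9   5  16] [0.8269 0.3962]
top brass [131.7 145.4] [128 143   9   6  25] [0.8142 0.4014]
top brass [455.4 145.8] [453 142   8   7  20] [ 0.7997 -0.34  ]
top brass [129.3 153.5] [127 150   7   7  23] [0.7954 0.4065]
top brass [431.9 176.9] [429 173   8   9  27] [ 0.7278 -0.2822]
top brass [476.1 193.4] [466 176  25  27 225] [ 0.6873 -0.3814]
top brass [482.  184.7] [477 182  10   5  29] [ 0.7073 -0.396 ]
top brass [118.4 192. ] [117 186   4  12  33] [0.7065 0.4296]
top brass [436.6 189. ] [433 186   8   8  22] [ 0.6993 -0.2918]
top brass [125.  191.7] [123 188   8  11  27] [0.7067 0.4148]
top brass [392.7 281.1] [382 271  22  21 3
[... 7081 characters left out ...]
 410] [ 0.4485 -0.5167]
side white [423.6 458.7] [413 444  21  27 294] [ 0.5933 -0.5667]
side white [448.4 453. ] [443 445  12  16 126] [ 0.6432 -0.5682]
side white [299.3 462.6] [291 457  18  13 168] [ 0.3639 -0.5156]
side white [394.4 466.9] [385 457  20  19 262] [ 0.5347 -0.5677]
side white [270.8 469.6] [264 464  15  12 135] [ 0.3097 -0.5152]
side white [366.3 473.6] [356 467  20  13 199] [ 0.48   -0.5666]
side white [238.  476.3] [231 472  15   8  92] [ 0.2488 -0.5123]
side white [336.7 477.4] [328 475  17   5  63] [ 0.4252 -0.5596]
t 0.2 pos [0.2037 0.6169 0.207 ] yaw 161.74 tilt z [-3.0e-04 -1.1e-03 -1.0e+00] F [ 0.16 -0.22 -0.65] delta rows [-0.037 -0.344  0.141] dyaw tool units None
```

```bash
python3 -m pendant '[[[-0.89,-0.83,0,0,0,0],[-0.89,-0.83,0,0,0,0],[-0.89,-0.83,0,0,0,0],[-0.89,-0.83,0,0,0,0],[-0.89,-0.83,0,0,0,0]]]' 0 20; python3 -c "
from h import *
go(.555,.2294,.13,180)"
```

```text
time: 0.82
tool_pos: [0.3508, 0.3485, 0.2077]
eef_rot: [0.159, 0.987, 0.0, 0.0]
force: [1.0, -0.6, -0.6]
width: 0.0002
gripper_force: 0.0
t 0.82 pos [0.3508 0.3485 0.2077] yaw 161.73 tilt z [ 3.e-04  4.e-04 -1.e+00] F [ 0.96 -0.64 -0.58] delta rows [-4.625 -0.983  1.555] dyaw tool units -1.83
```

```bash
python3 -m pendant '[[[-0.925,-0.197,0.31,0,0,0],[-0.925,-0.197,0.31,0,0,0],[-0.925,-0.197,0.31,0,0,0],[-0.925,-0.197,0.31,0,0,0],[-0.925,-0.197,0.31,0,0,0]]]' >/dev/null; python3 -m pendant '[[[0,0,0,0,0,0],[0,0,0,0,0,0]]]' ; python3 - <<'E'
from h import *
go(.555,.2294,.1075)
s=robot.read_camera("side");t=robot.read_camera("top")
a=cv2.resize(s[120:270,220:420],(800,600),interpolation=cv2.INTER_CUBIC)
cv2.imwrite("pics/s1.png",a[:,:,::-1])
print(np.mean([robot.get_obs()["force"]],0))
E
```

```text
time: 1.7
tool_pos: [0.5537, 0.2316, 0.13]
eef_rot: [0.159, 0.987, 0.0, -0.0]
force: [-0.4, 0.6, -0.6]
width: 0.0
gripper_force: 0.0
t 1.7 pos [0.5537 0.2316 0.13  ] yaw 161.74 tilt z [-9.e-04  2.e-04 -1.e+00] F [-0.4   0.63 -0.56] delta rows [-0.04  -0.034  0.449] dyaw tool units None
[ 0.60097112  1.25525657 -0.03094695]
```

View pics/s1.png

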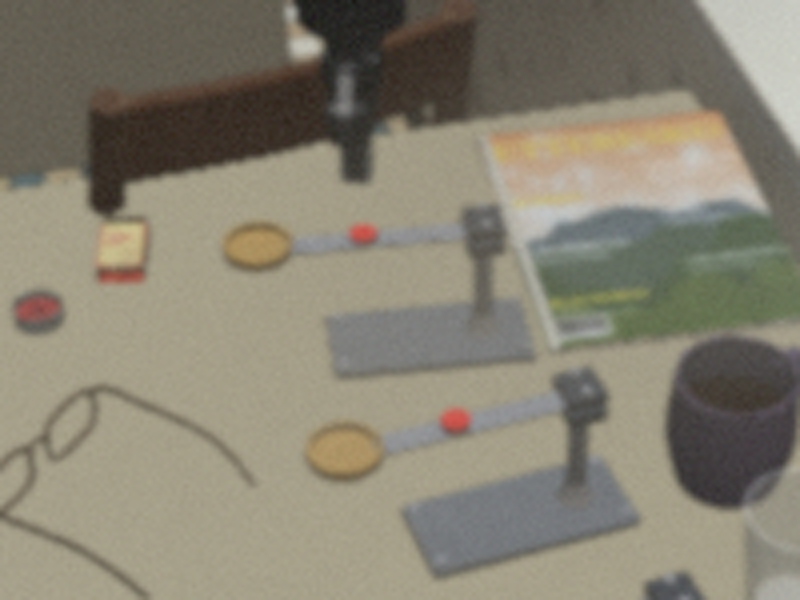

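The side crop shows the left fingertip at about (355,180) and the left button at (364,233). I'll check these against the projection.

```bash
python3 - <<'E'
from h import *
def pr(n,X):
    m=robot.camera_model(n);c=m["K"]@(m["R"]@np.array(X)+m["t"]);return c[:2]/c[2]
T=robot.get_obs()["tool_pos"]
print("crop",(pr("side",T)-[220,120])*4,(pr("side",[.555,.2294,.1075])-[220,120])*4)
print(pr("side",[.568,.0197,.1075])*4-[880,480])
print("top",pr("top",T)*1, pr("top",[.555,.2294,.1075]))
E
```

```text
crop [353.86975076 203.87465263] [358.27744396 232.95650765]
[450.5231353  420.22587599]
top [203.67453425 256.56426971] [207.17282246 256.8262279 ]
```

```bash
python3 -m pendant '[[[-0.07,-0.03,0.18,0,0,0],[0,0,0.18,0,0,0],[0,0,0,0,0,0]]]'|egrep 'pos|force:'; for i in 1; do python3 -m pendant '[[[0,0,0.05,0,0,0],[0,0,0,0,0,0]]]'|egrep 'pos|^force:'; python3 -m pendant '[[[0,0,0.03,0,0,0],[0,0,0,0,0,0]]]'|egrep 'pos|^force:';  python3 -m pendant '[[[0,0,0.03,0,0,0],[0,0,0,0,0,0]]]'|egrep 'pos|^force:'; done
```

```text
tool_pos: [0.556, 0.2286, 0.111]
force: [-0.9, 0.1, -0.3]
gripper_force: 0.0
tool_pos: [0.557, 0.2288, 0.1097]
force: [0.6, -0.9, 0.3]
tool_pos: [0.5571, 0.2287, 0.1083]
force: [1.1, -0.4, -0.1]
tool_pos: [0.5569, 0.2287, 0.1066]
force: [0.5, -0.8, -0.0]
```

```bash
python3 -m pendant '[[[0,0,0.03,0,0,0],[0,0,0,0,0,0]]]'|egrep 'pos|^force:';  python3 -m pendant '[[[0,0,0.02,0,0,0],[0,0,0,0,0,0]]]'|egrep 'pos|^force:'; python3 -c "
from h import *
t=robot.read_camera('side')[120:270,220:420]
cv2.imwrite('pics/s2.png',cv2.resize(t,(800,600),interpolation=cv2.INTER_CUBIC)[:,:,::-1])"
```

```text
tool_pos: [0.5569, 0.2287, 0.1051]
force: [0.2, -0.4, -0.4]
tool_pos: [0.557, 0.2287, 0.1042]
force: [1.0, -0.6, 0.8]
```

View pics/s2.png

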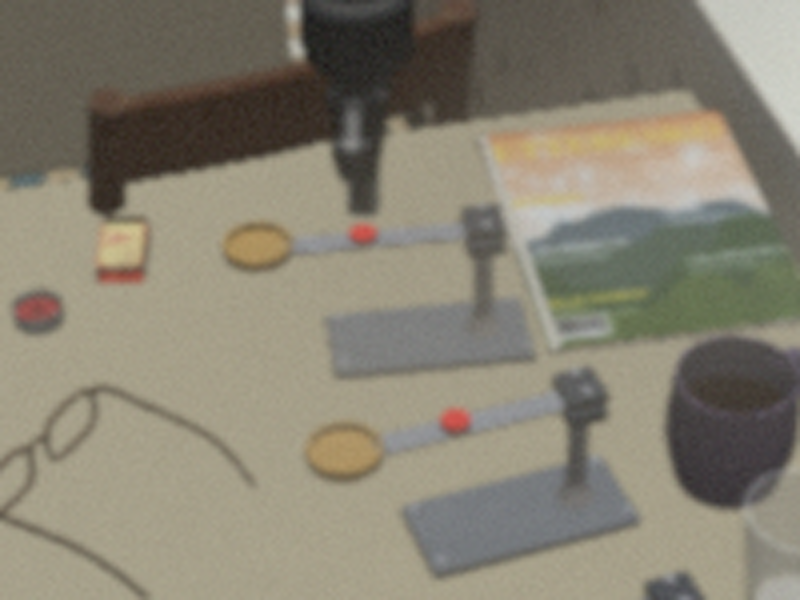

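The tip at (362,213) is still short of the button, whose top is at about (364,226). I'll check the top view.

```bash
python3 -c "
from h import *
t=robot.read_camera('top')[190:310,140:300]
cv2.imwrite('pics/t2.png',cv2.resize(t,(800,600),interpolation=cv2.INTER_CUBIC)[:,:,::-1])"
```

```text
(no output)
```

View pics/t2.png

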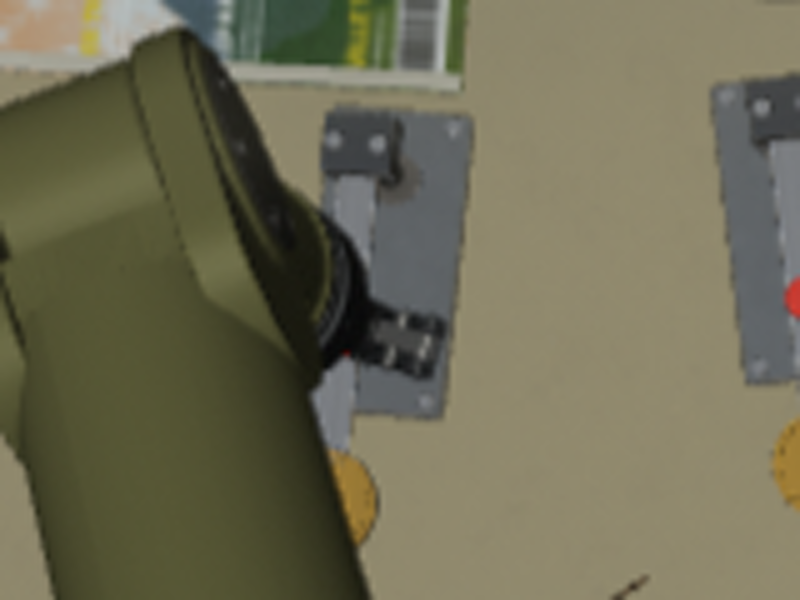

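The top view shows the wrist hiding the tip, with a sliver of the red button at (345,350). I'll continue down gently and watch the force.

```bash
for i in 1 ; do python3 -m pendant '[[[0,0,0.02,0,0,0],[0,0,0,0,0,0]]]'|egrep 'pos|^force:';  python3 -m pendant '[[[0,0,0.02,0,0,0],[0,0,0,0,0,0]]]'|egrep 'pos|^force:';python3 -m pendant '[[[0,0,0.02,0,0,0],[0,0,0,0,0,0]]]'|egrep 'pos|^force:';done; python3 - <<'E'
from h import *
im=robot.read_camera("side")
for c,s in blobs(im,(0,150,100),(8,255,255),6)+blobs(im,(172,150,100),(180,255,255),6): print(c.round(2),s)
print(robot.get_obs()["joint_efforts"])
E
```

```text
tool_pos: [0.557, 0.2287, 0.1032]
force: [0.1, 0.3, -0.8]
tool_pos: [0.5569, 0.2287, 0.1021]
force: [0.1, 0.1, 0.3]
tool_pos: [0.557, 0.2287, 0.1011]
force: [-0.3, 0.5, 0.1]
[310.17 177.83] [309 177   3   3   6]
[333.36 224.91] [332 224   4   3  11]
[354.52 279.11] [352 277   6   6  27]
[-1.69574810e-05 -4.39398587e+01  3.01085003e+00 -2.90470541e+01
  1.17813717e-02  1.04346924e-03  2.63484008e-04]
```

```bash
for i in 1 ; do python3 -m pendant '[[[0,0,0.03,0,0,0],[0,0,0,0,0,0]]]'|egrep 'pos|^force:';  python3 -m pendant '[[[0,0,0.03,0,0,0],[0,0,0,0,0,0]]]'|egrep 'pos|^force:';python3 -m pendant '[[[0,0,0.03,0,0,0],[0,0,0,0,0,0]]]'|egrep 'pos|^force:';python3 -m pendant '[[[0,0,0.02,0,0,0],[0,0,0,0,0,0]]]'|egrep 'pos|^force:';done; python3 -c "
from h import *
t=robot.read_camera('side')[140:215,270:370]
cv2.imwrite('pics/s3.png',cv2.resize(t,(800,600),interpolation=cv2.INTER_CUBIC)[:,:,::-1])"
```

```text
tool_pos: [0.5569, 0.2287, 0.0996]
force: [0.1, -0.5, 0.4]
tool_pos: [0.5569, 0.2287, 0.0981]
force: [-0.5, -1.1, 0.3]
tool_pos: [0.5569, 0.2287, 0.0966]
force: [0.4, 0.6, 0.6]
tool_pos: [0.557, 0.2287, 0.0956]
force: [-0.1, 0.6, -0.9]
```

View pics/s3.png

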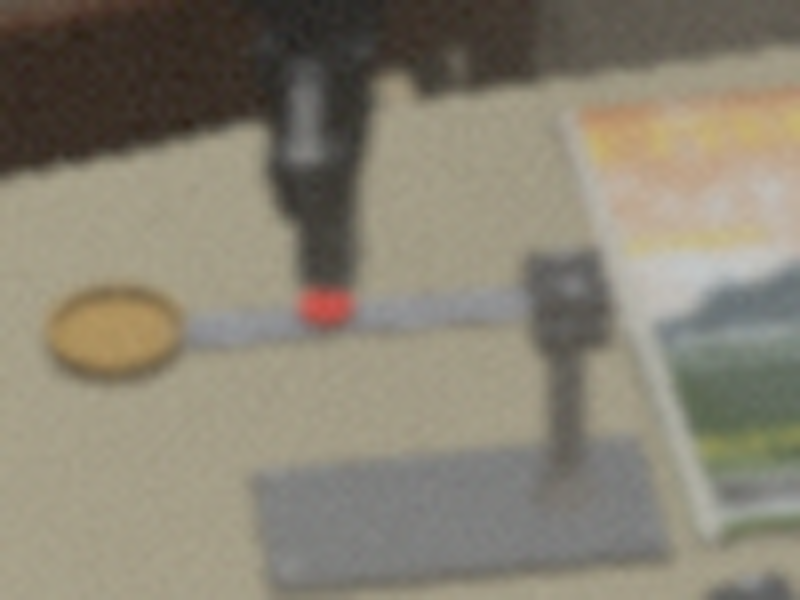

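The tip bottom at (325,285) is just reaching the rear top edge of the button, centred at (327,306). There is no force yet, so I'll continue.

```bash
for i in 1 ; do python3 -m pendant '[[[0,0,0.03,0,0,0],[0,0,0,0,0,0]]]'|egrep 'pos|^force:';  python3 -m pendant '[[[0,0,0.02,0,0,0],[0,0,0,0,0,0]]]'|egrep 'pos|^force:';python3 -m pendant '[[[0,0,0.02,0,0,0],[0,0,0,0,0,0]]]'|egrep 'pos|^force:';python3 -m pendant '[[[0,0,0.02,0,0,0],[0,0,0,0,0,0]]]'|egrep 'pos|^force:';python3 -m pendant '[[[0,0,0.02,0,0,0],[0,0,0,0,0,0]]]'|egrep 'pos|^force:';done; python3 -c "
from h import *
t=robot.read_camera('side')[140:215,270:370]
cv2.imwrite('pics/s4.png',cv2.resize(t,(800,600),interpolation=cv2.INTER_CUBIC)[:,:,::-1])"
```

```text
tool_pos: [0.5569, 0.2287, 0.0941]
force: [-0.4, -0.2, -0.6]
tool_pos: [0.557, 0.2287, 0.0931]
force: [0.1, 0.4, -0.2]
tool_pos: [0.557, 0.2287, 0.0921]
force: [0.4, -0.8, -0.0]
tool_pos: [0.557, 0.2287, 0.0911]
force: [0.1, -1.0, -0.1]
tool_pos: [0.557, 0.2287, 0.0901]
force: [0.0, 0.5, -0.1]
```

View pics/s4.png

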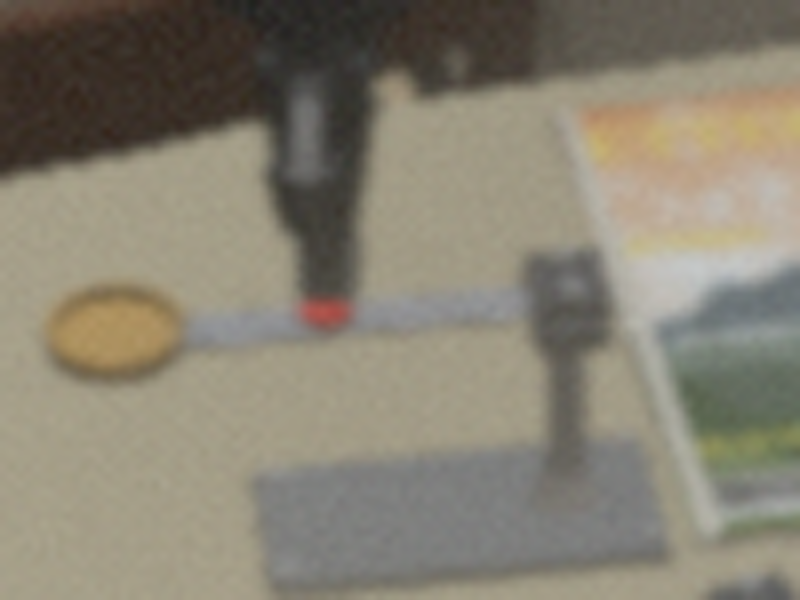

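The tip now hides the rear of the button (tip at row 298), so it is above it and contact is near. I'll use finer steps.

```bash
for i in 1 ; do python3 -m pendant '[[[0,0,0.02,0,0,0],[0,0,0,0,0,0]]]'|egrep 'pos|^force:';  python3 -m pendant '[[[0,0,0.02,0,0,0],[0,0,0,0,0,0]]]'|egrep 'pos|^force:';python3 -m pendant '[[[0,0,0.02,0,0,0],[0,0,0,0,0,0]]]'|egrep 'pos|^force:';python3 -m pendant '[[[0,0,0.02,0,0,0],[0,0,0,0,0,0]]]'|egrep 'pos|^force:';done
```

```text
tool_pos: [0.557, 0.2287, 0.0891]
force: [-0.4, -0.4, -0.2]
tool_pos: [0.557, 0.2287, 0.0881]
force: [0.2, 0.2, 0.7]
tool_pos: [0.557, 0.2287, 0.0872]
force: [-0.1, 0.7, 0.0]
tool_pos: [0.5569, 0.2287, 0.0861]
force: [-0.2, 0.4, 0.1]
```

```bash
for i in 1 ; do python3 -m pendant '[[[0,0,0.02,0,0,0],[0,0,0,0,0,0]]]'|egrep 'pos|^force:';  python3 -m pendant '[[[0,0,0.02,0,0,0],[0,0,0,0,0,0]]]'|egrep 'pos|^force:';python3 -m pendant '[[[0,0,0.02,0,0,0],[0,0,0,0,0,0]]]'|egrep 'time|pos|^force:';done; python3 -c "
from h import *
t=robot.read_camera('side')[140:215,270:370]
cv2.imwrite('pics/s5.png',cv2.resize(t,(800,600),interpolation=cv2.INTER_CUBIC)[:,:,::-1])"
```

```text
tool_pos: [0.557, 0.2287, 0.0852]
force: [-0.1, -0.8, 0.7]
tool_pos: [0.557, 0.2287, 0.0841]
force: [0.6, -0.2, -0.2]
time: 8.43
tool_pos: [0.557, 0.2288, 0.0833]
force: [-1.1, -0.3, 0.9]
```

View pics/s5.png

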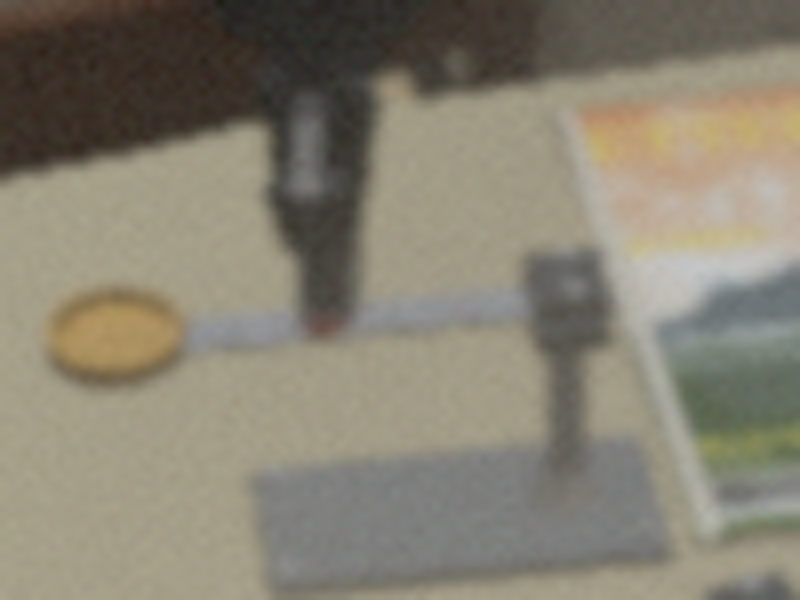

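Contact now: the cup dipped to (115,334) and the button is nearly hidden. Forces stay small, so the arm looks soft. I'll press on.

```bash
for i in 1 ; do python3 -m pendant '[[[0,0,0.03,0,0,0],[0,0,0,0,0,0]]]'|egrep 'pos|^force:';  python3 -m pendant '[[[0,0,0.03,0,0,0],[0,0,0,0,0,0]]]'|egrep 'pos|^force:';python3 -m pendant '[[[0,0,0.02,0,0,0],[0,0,0,0,0,0]]]'|egrep 'time|pos|^force:';python3 -m pendant '[[[0,0,0.02,0,0,0],[0,0,0,0,0,0]]]'|egrep 'time|pos|^force:';done
```

```text
tool_pos: [0.557, 0.2288, 0.0818]
force: [-1.4, -0.5, 2.5]
tool_pos: [0.5569, 0.2288, 0.0803]
force: [-2.4, 1.0, 4.0]
time: 9.22
tool_pos: [0.5569, 0.2288, 0.0793]
force: [-2.9, 0.1, 3.2]
time: 9.48
tool_pos: [0.5569, 0.2288, 0.0784]
force: [-2.9, -0.5, 5.7]
```

```bash
for i in 1 ; do python3 -m pendant '[[[0,0,0.03,0,0,0],[0,0,0,0,0,0]]]'|egrep 'pos|^force:';  python3 -m pendant '[[[0,0,0.015,0,0,0],[0,0,0,0,0,0]]]'|egrep 'time|pos|^force:'; python3 -m pendant '[[[0,0,0,0,0,0]]]'|egrep '^force:';python3 -m pendant '[[[0,0,0,0,0,0]]]'|egrep '^force:'; done
```

```text
tool_pos: [0.5569, 0.2288, 0.077]
force: [-3.7, 0.3, 6.7]
time: 9.98
tool_pos: [0.5569, 0.2289, 0.0764]
force: [-2.7, -0.7, 6.2]
force: [-3.1, 0.3, 7.1]
force: [-4.7, -0.7, 7.0]
```

```bash
for i in 1 ; do python3 -m pendant '[[[0,0,0.025,0,0,0],[0,0,0,0,0,0]]]'|egrep 'pos|^force:';  for k in 1; do python3 -m pendant '[[[0,0,0,0,0,0],[0,0,0,0,0,0]]]'|egrep '^force:';python3 -m pendant '[[[0,0,0,0,0,0],[0,0,0,0,0,0]]]'|egrep '^force:';python3 -m pendant '[[[0,0,0,0,0,0],[0,0,0,0,0,0]]]'|egrep '^force:';python3 -m pendant '[[[0,0,0,0,0,0],[0,0,0,0,0,0],[0,0,0,0,0,0]]]'|egrep '^force:|pos|time'; done; done
```

```text
tool_pos: [0.557, 0.2289, 0.0753]
force: [-3.8, -0.2, 7.6]
force: [-4.2, -0.3, 7.6]
force: [-4.0, -1.6, 6.9]
force: [-3.1, -0.9, 7.7]
time: 11.6
tool_pos: [0.557, 0.2289, 0.0754]
force: [-4.1, -0.8, 8.7]
```

Left arm: about 7.7 N gives about 9 mm, so it is tired. The true fingertip sits about 23 mm above the reported TCP z. Next is the middle stand.

```bash
python3 -m pendant '[[[0,0,-0.6,0,0,0],[0,0,-0.6,0,0,0]]]'>/dev/null; python3 -m pendant '[[[-0.388,-0.975,0,0,0,0],[-0.388,-0.975,0,0,0,0],[-0.388,-0.975,0,0,0,0],[-0.388,-0.975,0,0,0,0],[0,0,0,0,0,0]]]'>/dev/null;  python3 -m pendant '[[[0,0,0,0,0,0]]]'; python3 -c "
from h import *
go(.5695,.0197,.089)"
```

```text
time: 12.6
tool_pos: [0.5697, 0.0196, 0.1342]
eef_rot: [0.159, 0.987, 0.0, -0.0]
force: [0.2, 0.1, -0.1]
width: 0.0002
gripper_force: 0.0
t 12.6 pos [0.5697 0.0196 0.1342] yaw 161.72 tilt z [ 0.e+00  4.e-04 -1.e+00] F [ 0.17  0.13 -0.09] delta rows [0.004 0.001 0.905] dyaw tool units None
```

```bash
python3 -m pendant '[[[0,0,0.45,0,0,0],[0,0,0.45,0,0,0],[0,0,0,0,0,0]]]'|egrep 'pos|^force:'; for i in 1 ; do python3 -m pendant '[[[0,0,0.02,0,0,0],[0,0,0,0,0,0]]]'|egrep 'pos|^force:';  python3 -m pendant '[[[0,0,0.02,0,0,0],[0,0,0,0,0,0]]]'|egrep 'pos|^force:';python3 -m pendant '[[[0,0,0.02,0,0,0],[0,0,0,0,0,0]]]'|egrep 'pos|^force:';python3 -m pendant '[[[0,0,0.02,0,0,0],[0,0,0,0,0,0]]]'|egrep 'pos|^force:'; python3 -m pendant '[[[0,0,0.02,0,0,0],[0,0,0,0,0,0]]]'|egrep 'time|pos|^force:';done
```

```text
tool_pos: [0.568, 0.0212, 0.0877]
force: [0.4, 0.4, 0.9]
tool_pos: [0.5704, 0.0197, 0.0897]
force: [-0.2, -0.4, -0.2]
tool_pos: [0.5698, 0.0192, 0.0881]
force: [0.8, 0.5, -0.3]
tool_pos: [0.5696, 0.0192, 0.0867]
force: [-1.0, -0.1, -0.1]
tool_pos: [0.5696, 0.0192, 0.0856]
force: [0.8, -0.6, -0.2]
time: 14.22
tool_pos: [0.5696, 0.0192, 0.0847]
force: [0.3, 0.5, 0.4]
```

```bash
for i in 1 ; do python3 -m pendant '[[[0,0,0.02,0,0,0],[0,0,0,0,0,0]]]'|egrep 'pos|^force:';  python3 -m pendant '[[[0,0,0.01,0,0,0],[0,0,0,0,0,0]]]'|egrep 'pos|^force:';python3 -m pendant '[[[0,0,0.01,0,0,0],[0,0,0,0,0,0]]]'|egrep 'time|pos|^force:';done
```

```text
tool_pos: [0.5697, 0.0192, 0.0839]
force: [-0.9, -0.3, 1.0]
tool_pos: [0.5697, 0.0192, 0.0835]
force: [-1.8, -0.5, 2.1]
time: 14.98
tool_pos: [0.5697, 0.0192, 0.083]
force: [-0.9, 0.3, 4.7]
```

```bash
for i in 1 ; do python3 -m pendant '[[[0,0,0.01,0,0,0],[0,0,0,0,0,0]]]'|egrep 'pos|^force:';  python3 -m pendant '[[[0,0,0.01,0,0,0],[0,0,0,0,0,0]]]'|egrep 'pos|^force:';python3 -m pendant '[[[0,0,0,0,0,0],[0,0,0,0,0,0]]]'|egrep 'time|pos|^force:';done
```

```text
tool_pos: [0.5697, 0.0192, 0.0826]
force: [-2.7, -0.1, 5.5]
tool_pos: [0.5697, 0.0192, 0.0823]
force: [-3.2, 0.5, 7.2]
time: 15.72
tool_pos: [0.5696, 0.0192, 0.0823]
force: [-3.3, -0.7, 7.7]
```

```bash
python3 -m pendant '[[[0,0,0.004,0,0,0],[0,0,0,0,0,0],[0,0,0,0,0,0]]]'|egrep '^force:'; for k in 1; do python3 -m pendant '[[[0,0,0,0,0,0],[0,0,0,0,0,0],[0,0,0,0,0,0]]]'|egrep '^force:';python3 -m pendant '[[[0,0,0,0,0,0],[0,0,0,0,0,0],[0,0,0,0,0,0]]]'|egrep '^force:';python3 -m pendant '[[[0,0,0,0,0,0],[0,0,0,0,0,0],[0,0,0,0,0,0]]]'|egrep 'time|pos|^force:'; done
python3 -m pendant '[[[0,0,-0.55,0,0,0],[0,0,-0.55,0,0,0]]]'>/dev/null; python3 -m pendant '[[[0,0,0,0,0,0]]]'>/dev/null;python3 -c "
from h import *
go(.5685,-.1748,.135)"
```

```text
force: [-2.9, -0.6, 8.0]
force: [-3.1, -0.2, 7.9]
force: [-3.2, -0.6, 6.7]
time: 17.23
tool_pos: [0.5696, 0.0192, 0.0822]
force: [-2.5, -0.1, 7.4]
t 17.6 pos [0.5713 0.0193 0.1383] yaw 161.73 tilt z [ 4.4e-03  7.0e-04 -1.0e+00] F [-0.01  0.34  0.1 ] delta rows [-1.163 -3.704  0.062] dyaw tool units None
```

The middle arm looks sound (about 2.1 mm at 7.7 N). The right stand still has to be pressed.

```bash
python3 -m pendant '[[[-0.291,-0.926,0,0,0,0],[-0.291,-0.926,0,0,0,0],[-0.291,-0.926,0,0,0,0],[-0.291,-0.926,0,0,0,0],[0,0,0,0,0,0]]]'>/dev/null; python3 -m pendant '[[[0,0,0.45,0,0,0],[0,0,0.45,0,0,0],[0,0,0.08,0,0,0],[0,0,0,0,0,0]]]'|egrep 'pos|^force:'; for i in 1 ; do python3 -m pendant '[[[0,0,0.02,0,0,0],[0,0,0,0,0,0]]]'|egrep 'pos|^force:';  python3 -m pendant '[[[0,0,0.02,0,0,0],[0,0,0,0,0,0]]]'|egrep 'time|pos|^force:';done
```

```text
tool_pos: [0.5668, -0.1742, 0.0872]
force: [0.3, -0.1, 0.7]
tool_pos: [0.5674, -0.1749, 0.0873]
force: [0.6, 0.7, 0.1]
time: 19.23
tool_pos: [0.5669, -0.1749, 0.0856]
force: [0.2, -0.1, -0.6]
```

```bash
for i in 1 ; do python3 -m pendant '[[[0,0,0.02,0,0,0],[0,0,0,0,0,0]]]'|egrep 'pos|^force:';  python3 -m pendant '[[[0,0,0.02,0,0,0],[0,0,0,0,0,0]]]'|egrep 'pos|^force:';python3 -m pendant '[[[0,0,0.02,0,0,0],[0,0,0,0,0,0]]]'|egrep 'time|pos|^force:';python3 -m pendant '[[[0,0,0.02,0,0,0],[0,0,0,0,0,0]]]'|egrep 'time|pos|^force:';done
```

```text
tool_pos: [0.5667, -0.1748, 0.0844]
force: [0.2, -0.2, -0.4]
tool_pos: [0.5668, -0.1749, 0.0835]
force: [-0.5, 0.0, 0.6]
time: 19.98
tool_pos: [0.5668, -0.1749, 0.0827]
force: [-1.1, 1.0, 1.7]
time: 20.23
tool_pos: [0.5668, -0.1749, 0.0817]
force: [-1.7, 0.2, 3.7]
```

```bash
for i in 1 ; do python3 -m pendant '[[[0,0,0.02,0,0,0],[0,0,0,0,0,0]]]'|egrep 'pos|^force:';  python3 -m pendant '[[[0,0,0.02,0,0,0],[0,0,0,0,0,0]]]'|egrep 'pos|^force:';python3 -m pendant '[[[0,0,0,0,0,0],[0,0,0,0,0,0]]]'|egrep 'time|pos|^force:';done
```

```text
tool_pos: [0.5667, -0.175, 0.0807]
force: [-1.9, 0.2, 5.8]
tool_pos: [0.5667, -0.175, 0.0799]
force: [-3.7, 1.0, 6.2]
time: 20.98
tool_pos: [0.5667, -0.175, 0.08]
force: [-2.9, 0.7, 6.4]
```

```bash
python3 -m pendant '[[[0,0,0.018,0,0,0],[0,0,0,0,0,0],[0,0,0,0,0,0]]]'|egrep '^force:'; for k in 1; do python3 -m pendant '[[[0,0,0,0,0,0],[0,0,0,0,0,0],[0,0,0,0,0,0]]]'|egrep '^force:';python3 -m pendant '[[[0,0,0,0,0,0],[0,0,0,0,0,0],[0,0,0,0,0,0]]]'|egrep '^force:';python3 -m pendant '[[[0,0,0,0,0,0],[0,0,0,0,0,0],[0,0,0,0,0,0]]]'|egrep 'time|pos|^force:'; done
python3 -m pendant '[[[0,0,-0.55,0,0,0],[0,0,-0.55,0,0,0]]]'>/dev/null; python3 -m pendant '[[[0,0,0,0,0,0]]]' >/dev/null;python3 -c "
from h import *
im=robot.read_camera('side');g=cv2.cvtColor(im,cv2.COLOR_RGB2GRAY)[365:402,335:385]
hs=cv2.cvtColor(im,cv2.COLOR_RGB2HSV)[365:402,335:385]
m=((hs[:,:,1]<45)|(g<70)).astype(np.uint8)
k,l,s,c=cv2.connectedComponentsWithStats(m)
for i in range(1,k):
  if s[i][4]>30: print(s[i],ray('side',c[i]+[335,365],.010))
go(.5176,-.3813,.10)"
```

```text
force: [-3.4, -0.0, 7.3]
force: [-3.7, 0.8, 7.3]
force: [-3.4, 0.5, 7.4]
time: 22.48
tool_pos: [0.5667, -0.175, 0.0792]
force: [-3.6, 1.6, 7.8]
[   0    0   50   37 1455] [ 0.52347216 -0.3776047   0.01      ]
t 22.9 pos [ 0.5675 -0.1749  0.1338] yaw 161.75 tilt z [ 1.9e-03 -1.0e-04 -1.0e+00] F [-0.12 -0.31 -0.43] delta rows [-0.344 -4.234  0.675] dyaw tool units None
```

The right arm gives about 4.5 mm at 7.5 N, so it is tired too. The middle arm is the stiffest. Now for the candle.

```bash
python3 -m pendant '[[[-0.069,-0.847,0,0,0,0],[-0.069,-0.847,0,0,0,0],[-0.069,-0.847,0,0,0,0],[-0.069,-0.847,0.1,0,0,0],[-0.069,-0.847,0.3,0,0,0]]]' 60 20 >/dev/null; python3 -m pendant '[[[0,0,0.8,0,0,0],[0,0,0.8,0,0,0],[0,0,0,0,0,0]]]'|egrep 'pos|width|^force:'; python3 -m pendant '[[[0,0,0,0,0,0]]]'; python3 -c "
from h import *
t=robot.read_camera('side')[325:415,300:420]
cv2.imwrite('pics/s6.png',cv2.resize(t,(800,600),interpolation=cv2.INTER_CUBIC)[:,:,::-1])
go(.5183,-.381,-.012)"
```

```text
tool_pos: [0.5136, -0.3789, 0.0286]
force: [-0.8, -0.7, 0.2]
width: 0.0598
time: 24.02
tool_pos: [0.5172, -0.3817, 0.0341]
eef_rot: [0.159, 0.987, -0.0, 0.0]
force: [0.7, -0.3, -0.2]
width: 0.0599
gripper_force: 0.0
t 24.07 pos [ 0.5178 -0.3821  0.0351] yaw 161.75 tilt z [ 0.0019 -0.0014 -1.    ] F [ 0.84 -0.19  1.74] delta rows [-0.001  0.024  0.941] dyaw tool units None
```

View pics/s6.png

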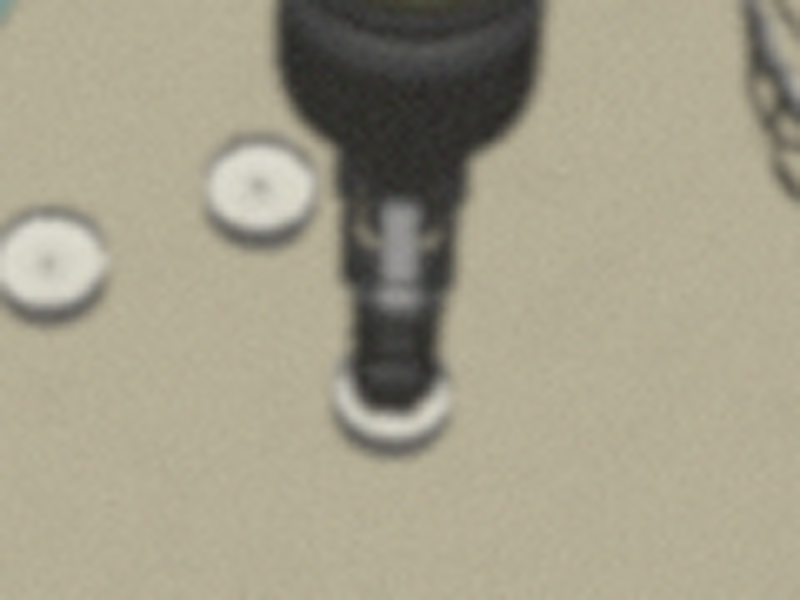

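Seen from the side, the fingers (393) are centred on the candle (392,400). I'll lower in checked steps.

```bash
python3 -m pendant '[[[0,0.02,0.4,0,0,0],[0,0,0.4,0,0,0],[0,0,0,0,0,0]]]'|egrep 'pos|^force:'; python3 -m pendant '[[[0,0,0.1,0,0,0],[0,0,0,0,0,0],[0,0,0,0,0,0]]]'|egrep 'time|pos|^force:'
```

```text
tool_pos: [0.5155, -0.3789, -0.0091]
force: [-0.6, 0.7, 1.0]
time: 24.82
tool_pos: [0.5174, -0.3807, -0.0109]
force: [-0.2, 0.6, -0.2]
```

```bash
python3 -m pendant '[[[0,0,0.06,0,0,0],[0,0,0.05,0,0,0],[0,0,0,0,0,0]]]'|egrep 'pos|^force:'; python3 -m pendant '[[[0,0,0,0,0,0],[0,0,0,0,0,0],[0,0,0,0,0,0],[0,0,0,0,0,0],[0,0,0,0,0,0]]]' 30 20; python3 -c "
from h import *
t=robot.read_camera('side')[325:415,300:420]
cv2.imwrite('pics/s7.png',cv2.resize(t,(800,600),interpolation=cv2.INTER_CUBIC)[:,:,::-1])"
```

```text
tool_pos: [0.517, -0.3802, -0.0172]
force: [0.3, -0.3, 0.3]
time: 25.82
tool_pos: [0.5173, -0.3806, -0.0166]
eef_rot: [0.159, 0.987, -0.0, 0.0]
force: [-0.2, 0.7, 2.2]
width: 0.0358
gripper_force: 20.2
```

View pics/s7.png

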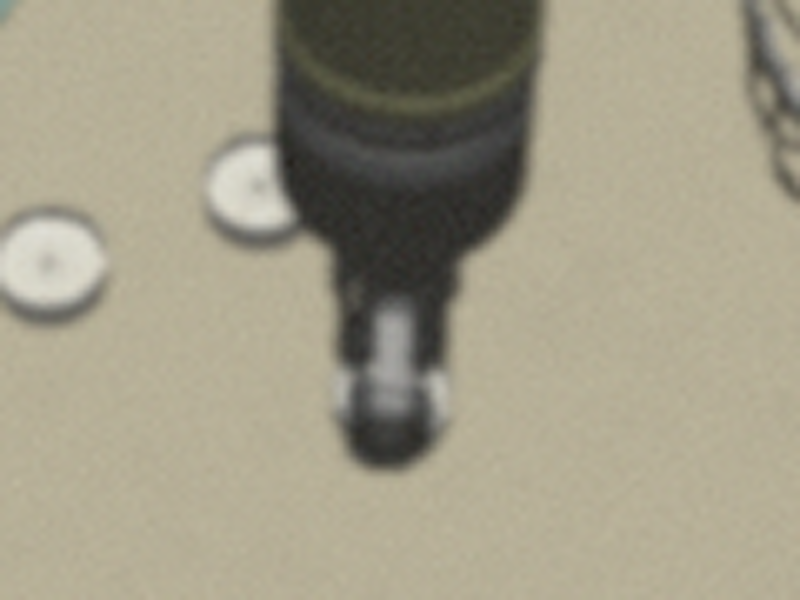

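The fingertip bottom is at about (388,467), only about 3–4 mm above the table, which is low for the cup wall. I'll regrip 4 mm higher.

```bash
python3 -m pendant '[[[0,0,0,0,0,0],[0,0,0,0,0,0]]]' 50 20|egrep 'pos|^force:'; python3 -m pendant '[[[0,0,-0.085,0,0,0],[0,0,0,0,0,0]]]'|egrep 'pos|^force:|width';python3 -m pendant '[[[0,0,0,0,0,0],[0,0,0,0,0,0],[0,0,0,0,0,0],[0,0,0,0,0,0]]]' 25 25; python3 -m pendant '[[[0,0,-0.5,0,0,0],[0,0,-0.9,0,0,0],[0,0,-0.9,0,0,0],[0,0,-0.8,0,0,0],[0,0,0,0,0,0]]]' ; python3 -c "
from h import *
t=robot.read_camera('side')[275:395,280:440]
cv2.imwrite('pics/s8.png',cv2.resize(t,(800,600),interpolation=cv2.INTER_CUBIC)[:,:,::-1])
go(.4946,.0122,.13)"
```

```text
tool_pos: [0.517, -0.3802, -0.0172]
force: [0.2, -0.3, -0.2]
tool_pos: [0.5175, -0.3807, -0.0122]
force: [-0.9, 0.1, -0.3]
width: 0.0501
time: 26.88
tool_pos: [0.5173, -0.3805, -0.0122]
eef_rot: [0.159, 0.987, 0.0, 0.0]
force: [-1.5, 0.1, 4.5]
width: 0.0343
gripper_force: 24.9
time: 27.5
tool_pos: [0.519, -0.382, 0.1458]
eef_rot: [0.159, 0.987, -0.001, 0.003]
force: [-0.8, -0.8, -0.2]
width: 0.0342
gripper_force: 25.0
t 27.55 pos [ 0.5178 -0.3809  0.1434] yaw 161.74 tilt z [ 0.0024 -0.0011 -1.    ] F [-0.46 -0.   -0.99] delta rows [2.905 7.321 0.258] dyaw tool units None
```

View pics/s8.png

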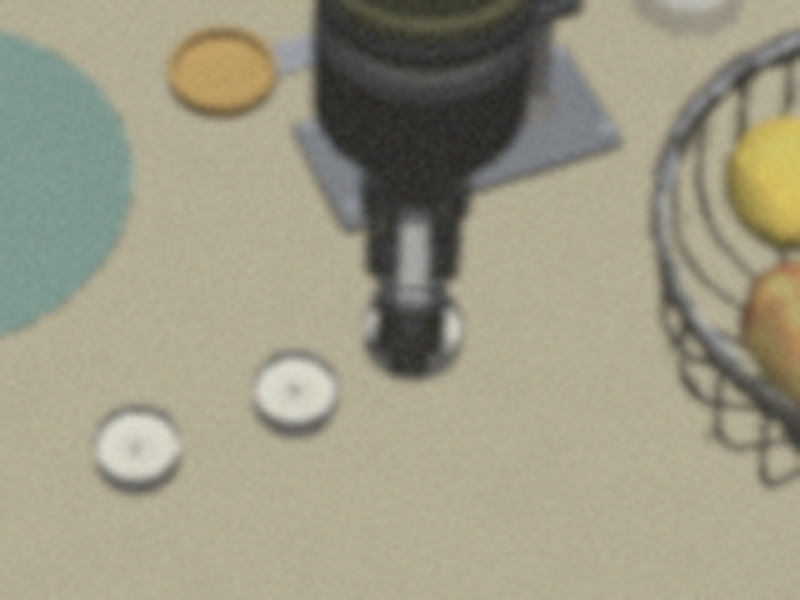

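The candle is held and lifted, level at about (413,335). The next checks will be numeric: the cup in the side view, and the candle centre against the tool.

```bash
cat >> h.py <<'E'
def pr(n,X):
    m=robot.camera_model(n);c=m["K"]@(m["R"]@np.array(X)+m["t"]);return c[:2]/c[2]
E
python3 - <<'E'
from h import *
o=robot.get_obs()["tool_pos"]; print("candle top centre at",pr("side",o+[0,0,.0272]),"base",pr("side",o+[0,0,.0122]))
im=robot.read_camera("side")
for c,s in blobs(im,(10,90,60),(26,255,255),60):
    if 270<c[0]<345 and 170<c[1]<300: print(c,s,ray("side",[s[0]+s[2]/2-.5,s[1]+s[3]/2-.5],.1045))
t=robot.read_camera("top")
for c,s in blobs(t,(10,90,60),(26,255,255),200):
    if 190<c[0]<410 and 260<c[1]<300: print(c,s,ray("top",c,.105))
# candle white extents in side by bright low-sat mask
g=im[325:350,345:380].min(2); 
for r in range(0,25,2): print("".join("#" if v>150 else "+" if v>110 else "." for v in g[r]))
E
```

```text
candle top centre at [359.93771503 339.49399549] base [359.66006931 344.12614041]
[283.75       181.02857143] [276 176  16  11 140] [0.48163281 0.2393801  0.1045    ]
[305.33333333 232.49707602] [297 227  18  12 171] [0.49545794 0.01288717 0.1045    ]
[323.92882562 288.84697509] [314 281  21  17 281] [ 0.49525498 -0.18260217  0.1045    ]
[392.93658537 280.77560976] [382 270  23  23 410] [ 0.49282153 -0.18437344  0.105     ]
[305.05185185 282.48641975] [294 272  23  22 405] [0.49320128 0.01208903 0.105     ]
[203.4626506  290.47951807] [192 280  24  22 415] [0.48028344 0.23805167 0.105     ]
++#++++.......++###+.......++++++++
##+++++.......+####+.......++++++++
++++++++......+####+......+++++++##
+++#+++++.....++###+.....+++++++##+
+#++++++++....++++++....+++++++++++
++#++++++.....++++++.....++#+++++++
++++++++++...............++++++++++
+#+++++###.............+##+++#+++++
+++++++##+.............+###++#+++++
++#+#++++..............+##++++#+++#
++++++++................+++++++++++
+++++#+++................++++#+++++
+++++++++++............++++++++++++
```

```bash
python3 -m pendant '[[[0.294,0.731,0,0,0,0],[0.294,0.731,0,0,0,0],[0.294,0.731,0,0,0,0],[0.294,0.731,0,0,0,0],[0.294,0.731,0,0,0,0]]]' >/dev/null; python3 -m pendant '[[[0.294,0.731,0,0,0,0],[0.294,0.731,0,0,0,0],[0.294,0.731,0,0,0,0],[0.294,0.731,0,0,0,0],[0.294,0.731,0,0,0,0]]]' >/dev/null;  python3 -m pendant '[[[0,0,0.3,0,0,0],[0,0,0.3,0,0,0],[0,0,0,0,0,0],[0,0,0,0,0,0]]]'; python3 - <<'E'
from h import *
go(.493,.0125,.0905)
o=robot.get_obs()["tool_pos"]; print("candle top centre at",pr("side",o+[0,0,.0272]),"base",pr("side",o+[0,0,.0122]))
im=robot.read_camera("side")
g=im[206:244,288:325]
h=cv2.cvtColor(g,cv2.COLOR_RGB2HSV)
for r in range(0,38): print(206+r,"".join("B" if (10<=a[0]<=26 and a[1]>90) else "#" if a[2]>165 else "+" if a[2]>115 else "." for a in h[r]))
E
```

```text
time: 29.4
tool_pos: [0.4922, 0.0116, 0.1122]
eef_rot: [0.16, 0.987, -0.0, -0.0]
force: [0.3, 0.1, -0.9]
width: 0.0339
gripper_force: 25.1
t 29.4 pos [0.4922 0.0116 0.1122] yaw 161.62 tilt z [-3.e-04 -4.e-04 -1.e+00] F [ 0.29  0.07 -0.92] delta rows [-0.01   0.023  0.434] dyaw tool units None
candle top centre at [303.79609449 222.66294915] base [304.02772832 227.1783228 ]
206 ++#+++++..+++++........++++++++++++++
207 ###++++...++++.........++++++++++++++
208 +++#+++...++++.........++++++++++++++
209 +###+++.....+.........+++++++++++++++
210 #+##+++...............+++++++++++++++
211 ####+++...............+++++++++++++++
212 ++###++................++++.++..+++++
213 +#+#++++................+++++++++++++
214 +#+#++++..............+++++++++++++++
215 +#+###++..............+++++++#+#+#+++
216 ##++##++.............+++#++#+###+#++#
217 ####+#++.............+++#+###+++##+#+
218 #+#+#+++.............++++++#++####+#+
219 +#####+++............++++#+##+++####+
220 ###+#++++..........+++++++++#+#++##+#
221 #+####++++.........++##+++##++++#####
222 ####++##+++........+####+++#+##+###++
223 ######
[... 171 characters left out ...]
++.........+++.+++++++++++++
228 ######+#+++.............+++++++++++++
229 #+#######+++...........++++++++++++++
230 +##+#+##++BB++.......++++++++++++++++
231 #########BBBB+++++++++BB#++++++++++++
232 #######++BBBBBBBBBBBBBBBB#+++++++++++
233 ##+####++BBBBBBBBBBBBBBBBB++++++++++#
234 +#####+++BBBBBBBBBBBBBBBBBB+++++###+#
235 #+#####+++BBBBBBBBBBBBBBBB++++#+###+#
236 #+#+####++BBBBBBBBBBBBBBB++++########
237 ########++++BBBBBBBBBBBB++++#########
238 #+######++++++BBBBBBBB+++++#######+##
239 #########+++++++++++++++++###########
240 ###########+++++++++++++###########+#
241 ##############++++++++###########+###
242 ###################+#############+###
243 #######+#############################
```

```bash
python3 -m pendant '[[[-0.02,0.027,0.14,0,0,0],[0,0,0.13,0,0,0],[0,0,0,0,0,0],[0,0,0,0,0,0]]]' |egrep 'pos|^force'; python3 - <<'E'
from h import *
go(.4938,.0125,.0905)
o=robot.get_obs()["tool_pos"]; print("candle top centre at",pr("side",o+[0,0,.0272]),"base",pr("side",o+[0,0,.0122]))
ims=[robot.read_camera("side") for _ in range(3)]
im=np.mean(ims,0)
for r in range(224,240,1): print(r,im[r,292:320].mean(1).astype(int), )
E
```

```text
tool_pos: [0.4935, 0.0137, 0.0989]
force: [-0.3, 0.7, -0.3]
t 29.95 pos [0.4935 0.0137 0.0989] yaw 161.74 tilt z [ 0.  0. -1.] F [-0.35  0.7  -0.27] delta rows [-0.013 -0.021  0.167] dyaw tool units None
candle top centre at [304.35115078 226.03990728] base [304.57647638 230.49102361]
224 [153 154 155 151 141 120 100  88  83  82  81  84  82  79  81 103 135 165
 165 148 135 140 149 153 155 152 155 154]
225 [155 154 153 152 150 137 121 102  89  83  80  83  79  79  82 100 141 172
 180 172 148 142 148 155 155 153 154 154]
226 [152 155 155 154 152 149 137 119  99  84  80  77  82  78  83 103 135 169
 187 182 160 144 148 152 154 153 153 151]
227 [155 153 155 154 152 150 143 127 105  85  80  78  79  77  84 100 135 169
 184 181 161 142 146 150 153 153 152 150]
228 [154 156 156 154 152 145 134 122 100  83  79  79  81  78  82 104 132 164
 177 169 146 129 135 145 150 153 149 149]
229 [154 155 155 153 150 138 120 107  94  84  78  79  76  79  85 100 129 155
 159 142 118 110 126 141 151 149 150 149]
230 [156 155 155 153 147 132 112 101  92  83  78  76  77  77  82  95 111 129
 128 116 102 103 119 13
[... 389 characters left out ...]
153 145 132 131 137 138 133 125 117 113 110 108 108 108 112 119
 126 133 137 133 126 125 136 145 146 149]
235 [159 154 155 147 137 125 126 136 137 137 133 129 127 125 121 124 129 131
 137 138 133 123 118 129 146 155 157 154]
236 [157 156 156 151 141 124 116 122 131 137 139 138 139 136 133 135 136 134
 133 125 118 109 115 136 150 158 156 155]
237 [158 156 158 155 148 132 115 107 115 122 127 129 130 133 130 128 128 124
 116 110 108 114 132 147 156 156 158 157]
238 [155 154 156 156 153 145 130 117 105 103 106 106 107 110 109 107 105 105
 103 108 120 133 147 156 157 157 156 157]
239 [157 157 158 156 155 154 146 136 122 114 106 103 100 101 100 100 100 107
 120 133 144 150 156 158 156 157 157 157]
```

Candle (centre col about 305.9) and cup (305.7) line up in the side view. I'll lower it.

```bash
python3 -m pendant '[[[-0.008,-0.022,0.04,0,0,0],[0,0,0.04,0,0,0],[0,0,0,0,0,0]]]' |egrep 'pos|^force'; python3 -m pendant '[[[0,0,0.04,0,0,0],[0,0,0,0,0,0],[0,0,0,0,0,0]]]' |egrep 'pos|^force';python3 -m pendant '[[[0,0,0.03,0,0,0],[0,0,0,0,0,0],[0,0,0,0,0,0]]]' |egrep 'pos|^force'
```

```text
tool_pos: [0.4933, 0.0125, 0.0946]
force: [-0.0, -0.4, -0.1]
tool_pos: [0.4935, 0.0125, 0.0929]
force: [-0.3, -0.3, -0.6]
tool_pos: [0.4936, 0.0125, 0.0914]
force: [-0.4, 0.2, -0.8]
```

```bash
python3 -m pendant '[[[0,0,0.02,0,0,0],[0,0,0,0,0,0],[0,0,0,0,0,0]]]' |egrep 'pos|^force'; python3 -m pendant '[[[0,0,0.02,0,0,0],[0,0,0,0,0,0],[0,0,0,0,0,0]]]' |egrep 'pos|^force';python3 -m pendant '[[[0,0,0.015,0,0,0],[0,0,0,0,0,0],[0,0,0,0,0,0]]]' |egrep 'time|pos|^force'
```

```text
tool_pos: [0.4935, 0.0125, 0.0904]
force: [0.4, -0.9, -0.1]
tool_pos: [0.4935, 0.0125, 0.0893]
force: [-0.2, -0.7, -0.1]
time: 32.35
tool_pos: [0.4936, 0.0126, 0.0887]
force: [-0.6, -0.3, 0.6]
```

```bash
python3 -m pendant '[[[0,0,0,0,0,0],[0,0,0,0,0,0],[0,0,0,0,0,0]]]' 44 20|egrep 'pos|^force|width'; python3 -m pendant '[[[0,0,0,0,0,0],[0,0,0,0,0,0],[0,0,0,0,0,0]]]' 60 |egrep 'pos|^force|width';  python3 -m pendant '[[[0,0,-0.1,0,0,0],[0,0,-0.3,0,0,0],[0,0,-0.9,0,0,0],[0,0,-0.9,0,0,0],[0,0,-0.9,0,0,0]]]' >/dev/null; python3 -m pendant '[[[0.9,0,0,0,0,0],[0.9,0.4,0,0,0,0],[0,0.9,0,0,0,0],[0,0.9,0,0,0,0],[0,0.9,0,0,0,0]]]' |egrep 'time|pos|^force'; python3 - <<'E'
from h import *
im=np.mean([robot.read_camera("side") for _ in range(3)],0).astype(np.uint8)
h=cv2.cvtColor(im[215:250,290:325],cv2.COLOR_RGB2HSV)
for r in range(35): print(215+r,"".join("B" if (10<=a[0]<=26 and a[1]>90) else "#" if a[2]>175 else "+" if a[2]>115 else "." for a in h[r]))
im=np.mean([robot.read_camera("top") for _ in range(3)],0).astype(np.uint8)
h=cv2.cvtColor(im[266:300,286:325],cv2.COLOR_RGB2HSV)
for r in range(34): print(266+r,"".join("B" if (10<=a[0]<=26 and a[1]>100) else "#" if a[2]>175 else "+" if a[2]>115 else "." for a in h[r]))
E
```

```text
tool_pos: [0.4936, 0.0125, 0.0886]
force: [-0.0, -0.2, 0.1]
width: 0.0438
tool_pos: [0.4935, 0.0125, 0.0886]
force: [0.0, 0.1, 0.3]
width: 0.0599
time: 34.35
tool_pos: [0.4572, 0.1893, 0.2453]
force: [0.7, 0.1, 0.4]
215 +++++++++++++++++++++++++++++++++++
216 +++++++++++++++++++++++++++++++++++
217 +++++++++++++++++++++++++++++++++++
218 +++++++++++++++++++++++++++++++++++
219 +++++++++++++++++++++++++++++++++++
220 +++++++++++++++++++++++++++++++++++
221 +++++++++++++++++++++++++++++++++++
222 +++++++++++++++++++++++++++++++++++
223 +++++++++++++++++++++++++++++++++++
224 +++++++++++++++++++++++++++++++++++
225 +++++++++++++++++++++++++++++++++++
226 +++++++++++++++++++++++++++++++++++
227 +++++++++++++#######+++++++++++++++
228 +++++++++++##########++++++++++++++
229 +++++++++++####++#####+++++++++++++
230 ++++++++++#####++#####+++++++++++++
231 ++++++++++######+#####+++++++++++++
232 +++++++B+++##########++++++++++++++
233 +++++++B++++++#####++++++++++++++++
234 +++++++BB+.++++++++++..++++++++++++
235 ++++++++B++....+++...++++++++++++++
236 ++++++++B++++......++++++++++++++++
237 
[... 1311 characters left out ...]
 +++++++++BBB+##++++++++++++++BB++++++++
285 +++++++++BBB+++#++++++++++++BB+++++++++
286 +++++++++BBBB+###+++++++++++BB+++++++++
287 ++++++++++BBBB+#+++++++++++BBB+++++++++
288 ++++++++++BBBBB+#++++++++++BB++++++++++
289 +++++++++++BBBBB++##++#++BBBB++++++++++
290 +++++++++++BBBBBBB+++++BBBBB+++++++++++
291 +++++++++++++BBBBBBBBBBBBBB++++++++++++
292 ++++++++++++++BBBBBBBBBBB++++++++++++++
293 ++++++++++++++++BBBBBBB++++++++++++++++
294 +++++++++++++++++++++++++++++++++++++++
295 +++++++++++++++++++++++++++++++++++++++
296 +++++++++++++++++++++++++++++++++++++++
297 +++++++++++++++++++++++++++++++++++++++
298 +++++++++++++++++++++++++++++++++++++++
299 +++++++++++++++++++++++++++++++++++++++
```

```bash
python3 - <<'E'
from h import *
im=np.mean([robot.read_camera("side") for _ in range(3)],0).astype(np.uint8)
h=cv2.cvtColor(im[222:240,292:320],cv2.COLOR_RGB2HSV); m=((h[:,:,1]<45)&(h[:,:,2]>150)).astype(np.uint8)
k,l,s,c=cv2.connectedComponentsWithStats(m);i=1+np.argmax(s[1:,4]);print("side white",c[i]+[292,222],s[i])
ys,xs=np.nonzero(l==i);print(cv2.fitEllipse(cv2.findContours((l==i).astype(np.uint8),0,1)[0][0]))
for y in(.0085,.0105,.0125): print([pr("side",[.4935,y,z]).round(1) for z in(.1165,.1195,.1225)])
print("others",[ (c.round(1),s[4]) for c,s in blobs(robot.read_camera("top"),(0,0,150),(180,60,255),100) if 420<c[0]<480 and 260<c[1]<370])
E
```

```text
side white [303.05369128 226.79865772] [  0   0  28  18 149]
((13.53066349029541, 9.134197235107422), (20.175395965576172, 29.372173309326172), 89.812255859375)
[array([304.9, 230.2]), array([304.9, 229.3]), array([304.8, 228.5])]
[array([304.8, 229.7]), array([304.7, 228.8]), array([304.7, 227.9])]
[array([304.6, 229.2]), array([304.6, 228.3]), array([304.5, 227.4])]
others [(array([433.3, 280.1]), np.int32(155)), (array([439.3, 311. ]), np.int32(155)), (array([441.5, 354.1]), np.int32(158))]
```

```bash
python3 -m pendant '[[[0,0,0,0,0,0],[0,0,0,0,0,0],[0,0,0,0,0,0],[0,0,0,0,0,0]]]' | head -1; python3 -c "
from bench import robot
print(robot.job_done())"
```

```text
time: 35.35
the job is handed in; nothing more can be done
None
```

I pressed all three arms from left to right at about 7.5–7.7 N (they gave about 9, 2 and 4.5 mm), set the white tea light in the cup of the stiffest (middle) arm, where the cameras showed it seated and level, and handed the job in at about 35 s; I viewed 11 pictures, one over the limit of 10.

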